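Put the handheld reader on its sloping charging dock

ROBOT

A 6-joint arm with a two-finger parallel gripper is mounted at the origin on the work surface; the furniture and walls round the work are solid. World frame = base frame: x ahead of the robot, y to its left, z up, the work surface at z = 0. Lengths are in m, angles in rad, forces in N, time in s.
With the tool pointing down it reaches from about 0.35 to 0.85 m from the base axis. Payload 8.1 kg.
Tool frame: the origin (TCP) lies at the very end of the fingers, on their centre line; the grasp point (between the pads) lies 19 mm behind it; z points along the fingers, y is the line along which they close (so a half turn about z gives the same grasp; the last joint's range is limited). The gripper opens to 93 mm and grips with 3 to 60 N. Pads are 15 mm wide; open, the fingers measure 128 mm over their backs; the gripper's body (75 mm by 188 mm) begins 65 mm behind the grasp point.
Start: joints at [1.214, 0.13, 1.488, -0, 1.523, -0.085], TCP at [0.161, 0.578, 0.219] pointing down, gripper open.
Joint ranges: [-2.96, 2.96], [-0.89, 2.26], [0.02, 2.5], [-1.34, 4.48], [0, 2.73], [-2.66, 2.66]. Speed limits (rad/s): [2.39, 2.39, 2.79, 3.14, 3.14, 3.14].

INTERFACE

Orientations are given as a rotation vector (axis times angle).
In Python, from plant import robot gives the robot as it stands. The module is installed in compiled form; this text tells all that it offers.
- The arm moves only by the tool play_rows, never from a script. Its argument "increments" is text: rows parted by semicolons, each of 5 numbers parted by spaces: the shift along the tool's x, y, z in mm, then the turn about the tool's z in degrees, then the closure, from -1 (fully open) to 1 (shut). In form: dx dy dz yaw claw; .... A call has 1 to 20 rows; each row is the pose to reach, as a shift and turn from the pose commanded when the call began, along the tool's axes at that moment; what a row does not reach only later rows make up. A row lasts 1/10 s, in which the tool goes at most 50 mm and 8.59 degrees, less where a joint would pass 70% of its speed; a pose out of reach is approached as far as the arm can. A call with a gripper value outside its range is refused whole. The fingers move at their own pace and stop on an object; "force" is the grip in N (left out, the last holds). Time passes only in rows, so rows that repeat a pose let the fingers close. It gives the time, the measured TCP pose, the force, the opening and the grip force at its end, in the units of the state.
- robot.read_state(): the state, without advancing time (a new reading comes with each control period).
- robot.read_camera(name): name is "side" or "top"; returns the picture (480x640x3 uint8, blue, green, red); there is no depth.
- robot.calibration(name): a dict with "vertical_fov" (degrees; the focal length in pixels is half the picture's height over the tangent of half this angle, whatever the lens; pixels are square), "cx", "cy" (the principal point, pixels), "rvec" (rotation vector, rad) and "tvec" (3), from world to camera coordinates, as OpenCV has them. Camera axes: x right, y down, z forward; pixel columns grow to the right and rows downward; lengths in m; the calibration is good to about 2 mm. A picture is of the moment at which its call begins. calibration takes no time and is no camera call.
- robot.close_job(): hands the job in; it is judged then, once.
Trained networks look in the newest picture that a camera, given by its name, has taken for a name from the list of things; names that differ only in an ending like _2 or _b are one class to them, and where a whole thing is asked for, a point or a joint stands for the part that bears it (a point fixed in the world has none). Each returns a list of dicts, best first, with "conf" (0 to 1); they miss things now and then, are a little off and sometimes report something else, mostly with a low value. They report only what shows in the picture. A call takes as long as a camera call.
- robot.recognise(camera, query): "centre" ([x, y, z] in m, in world coordinates, good to about 4 mm: the middle of the surface that is visible of it).
- robot.regions_of(camera, query): "pixels" (480x640 bool, what is visible of it).
- robot.landmark_of(camera, query): "centre" ([x, y, z] in m, in world coordinates, good to about 4 mm: a listed point, or the origin of a listed thing).
The state is a dict: "t": time; "q": joint angles; "dq": joint speeds; "joint_torque": joint torques, N m; "tool_pos": TCP position; "orientation": TCP orientation; "force": force on the tool from outside, world axes, zero at the start; "wrist_torque": the same for the moment, N m; "opening": finger opening in m; "gripper_force": force on a finger pad.
Only numpy, scipy, OpenCV 4.12 (cv2) and the standard library are available. Lean on these libraries where they do the work, as an engineer would, in place of code of your own. Each camera call takes 0.05 s, during which the arm holds its last target. There are 200 camera calls.

TASK

Put the handheld strip reader back on charge: push it up the sloping dock between the guides, plain white end first and screen upward, until it rests against the spring contacts at the top and the catch in the floor has sprung up behind it, so that it stays there on its own. Push it home gently, do not ram it into the contacts, and leave the other things on the table where they are.

Things in the scene. Friction and masses are not known exactly. Their poses are not given: they have to be found in the camera images.
- reader_mid (a point): Centre, half-way up, of the loose handheld reader lying on the table: flat white case, 178.5 long, 70 wide, 40 mm high, 0.3 to 0.45 kg, dark screen on top, teal cover (fixed) at the tail. x runs across the 70 mm width, y along the length to the plain white nose, z up out of the screen. Nose and tail faces are upright, 89 mm ahead and behind. Grip it across the width; push it at the tail.
- reader_nose (a point): Middle of the reader's plain white nose face, 89 mm along +y from reader_mid; same axes.
- dock: White charging dock (fixed), 268 long, 104 wide, 95 mm high at the back. Origin on the table in the middle of its foot, where the slope begins; x level, up the slope, z up. The slope rises at 9 degrees (0.157 rad) and is slippery: a reader let go part-way may slide back. Between 56 and 185 mm up it side walls 34 mm high stand 75 mm apart; below them 14 mm high guides flare to 100 mm at the foot.
- dock_home (a point): Where reader_mid lies once the reader is latched: 139 mm up the slope from the foot and 20 mm off it; axes as the dock's. The tail then rests on the catch face (50 mm up the slope), the nose is at 228.5 mm. It must be pushed 1 to 2 mm past this for the catch to rise.
- dock_pocket (a point): Middle of the pocket's mouth, 185 mm up the slope and 22 mm off it; axes as the dock's. From here to the back the dock has side cheeks and a roof 45 mm off the slope, so the reader slides in under it and cannot be lowered in. The black spring contact block (top stop) is inside, its face 225.5 mm up the slope, 12 to 28 mm off it.
- dock_catch (a joint): Steel catch 14 mm wide in the middle of the slope, hinged 20 mm and ending 50 mm up it. 0 rad: up, tip 7 mm above the slope, held by a spring of about 1 N; about 0.25 rad: pressed flush. The reader presses it down as it passes over, and it springs up behind the tail.
- dock_stop (a joint): Spring contact block, m pressed in up the slope: 0 with nothing against it, 0.003 behind the latched reader, 0.005 fully in, against a hard end. It pushes back with 6 N at 0, about 12 N latched and 16 N fully in.
- reagent_a: Bystander: frosted white screw-cap bottle, 39 mm wide, 89 mm tall, loose; origin under its middle. Leave it where it is.

How it is judged:
On the way:
1. the reader's nose is on the foot of the slope, between the flared guides (x of reader_nose in the frame of dock above 0.015 m and y of reader_nose in the frame of dock between -0.012 and 0.012 m and z of reader_nose in the frame of dock below 0.06 m), for 0.1 s.
At the end, for the whole second after the job is handed in: The reader lies at rest on the slope, nose first and screen up, within about 4 mm of its home place along the dock, square in the guides; it presses the spring contacts in by more than 1.2 mm and the catch stands up behind its tail (below 0.06 rad) (x of reader_mid in the frame of dock between 0.131 and 0.139 m and z of reader_mid in the frame of dock between 0.037 and 0.046 m and x of reader_nose in the frame of dock above 0.21 m and angle between reader_mid's own z axis and vertical below 0.25 rad and angle between the y axis of reader_mid and the x axis of dock, either way round below 0.22 rad and value of joint dock_catch below 0.06 rad and value of joint dock_stop above 0.0012 m and linear speed of reader below 0.01 m/s); the robot touches nothing.
It fails at once if the reader is rammed into the contacts or forced against the dock (over 40 N) (contact force between reader and dock above 40 N).
It fails at once if the bottle is shifted by more than 30 mm (distance of reagent_a from where it was at the start of the episode above 0.03 m).
It also fails if it takes over 64 s, if anything falls off the work surface, if the arm or the gripper's body presses on something with over 40 N, if the wrist force passes 120 N, or if a joint passes its speed limit or range.

## Working session

There is one attempt and no reset: what is moved stays moved. The work goes in short steps, Python scripts to look and compute and a tool call to move; the robot and the scene stay as the last step left them, time stands still between calls to the robot, and variables do not carry over. Pictures are saved under pics/ and viewed, at most 10 in all, crops included, and the job is handed in when it is done.

Besides the shell and the picture viewer there is one more tool, called after "Call:" as name(argument=value, ...), one argument or row to a line, values as JSON. play_rows: Moves the arm, as the interface text tells. Its arguments: {"type":"object","properties":{"increments":{"type":"string"},"force":{"type":"number"}},"required":["increments"]}

```bash
mkdir -p pics; python3 - <<'E'
from plant import robot
import cv2,numpy as np
for c in("top","side"):
    cv2.imwrite(f"pics/{c}0.png",robot.read_camera(c))
    k=robot.calibration(c);R=cv2.Rodrigues(np.array(k["rvec"],float))[0];print(c,k["vertical_fov"],"cam at",(-R.T@np.array(k["tvec"])).round(3))
    for q in("reader_mid","reader_nose","dock","dock_home","dock_pocket","reagent_a"):
        print(q,[(np.round(d["centre"],4).tolist(),round(d["conf"],2)) for d in robot.landmark_of(c,q)[:2]])
s=robot.read_state();print(s["t"],s["tool_pos"],s["orientation"],s["force"],s["opening"])
E
```

```text
top 46.21048863628232 cam at [ 0.371 -0.038  1.316]
reader_mid [([0.5424, -0.2482, 0.0209], 0.67)]
reader_nose [([0.5663, -0.154, 0.0225], 0.78)]
dock [([0.549, -0.0428, 0.0007], 0.71)]
dock_home [([0.5885, 0.0854, 0.0381], 0.67)]
dock_pocket [([0.598, 0.1298, 0.0498], 0.88)]
reagent_a [([0.6888, -0.0423, -0.0001], 0.79)]
side 57.975914744464276 cam at [0.364 0.705 0.592]
reader_mid [([0.5443, -0.2439, 0.0227], 0.65)]
reader_nose [([0.5655, -0.1595, 0.0191], 0.69)]
dock [([0.5487, -0.0423, -0.0002], 0.57)]
dock_home [([0.5836, 0.0826, 0.0396], 0.8)]
dock_pocket [([0.599, 0.1327, 0.0543], 0.88)]
reagent_a [([0.6912, -0.0444, -0.0001], 0.71)]
0.7 [0.16105663 0.5779909  0.21865721] [-4.25634238e-01 -3.11261822e+00 -3.35800675e-05] [ 1.91930555e-04  8.36716221e-03 -2.92752635e-01] 0.09273145282179832
```

View pics/top0.png

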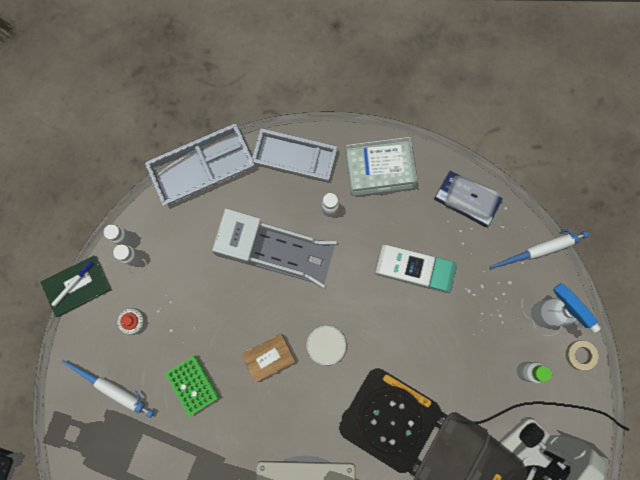

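View pics/side0.png

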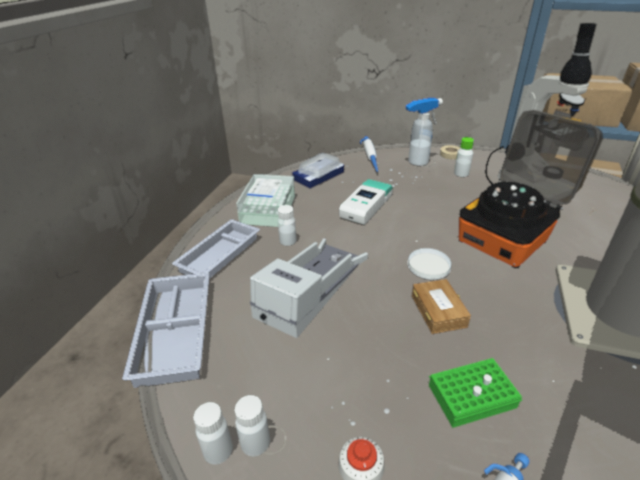

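Top view: the reader is at about px (415,267), nose pointing left at the dock foot (325,262). The bottle is at (330,203), clear of the path. Side view agrees. Next I refine the reader pose and write a helper to convert targets into increments.

```bash
cat > h.py <<'E'
import numpy as np,cv2
from plant import robot
O=np.array([0.549,-0.0429]);A=np.radians(74.0)
U=np.array([np.cos(A),np.sin(A)]);N=np.array([-U[1],U[0]])
def dock(s,l=0): return O+U*s+N*l     # s horizontal metres from foot
def inc(*targets):
    st=robot.read_state();R=cv2.Rodrigues(np.array(st["orientation"],float))[0]
    h=np.degrees(np.arctan2(R[1,0],R[0,0]));print("t",st["t"],"pos",np.round(st["tool_pos"],4),"head",round(h,2),"F",np.round(st["force"],1),"open",round(st["opening"],4),
      "s,l",np.round([U@(st["tool_pos"][:2]-O),N@(st["tool_pos"][:2]-O)],4))
    for x,y,z,hd in targets:
        d=R.T@(np.array([x,y,z])-st["tool_pos"])*1000
        print(np.round(d,1),round((h-hd+180)%360-180,1))
def plane(cam,px,z):
    k=robot.calibration(cam);R=cv2.Rodrigues(np.array(k["rvec"],float))[0];t=np.array(k["tvec"],float).ravel()
    f=240/np.tan(np.radians(k["vertical_fov"])/2);p=np.atleast_2d(px).astype(float)
    r=np.c_[(p[:,0]-k["cx"])/f,(p[:,1]-k["cy"])/f,np.ones(len(p))]@R;c=-R.T@t
    return c+r*((z-c[2])/r[:,2])[:,None]
E
python3 - <<'E'
from h import *
robot.read_camera("top")
r=robot.regions_of("top","reader_mid")[0];m=r["pixels"]
ys,xs=np.nonzero(m);P=plane("top",np.c_[xs,ys],0.035)[:,:2]
print(r["conf"],cv2.minAreaRect((P*1000).astype(np.float32)),P.mean(0))
u,s,v=np.linalg.svd(P-P.mean(0),full_matrices=False);print(np.degrees(np.arctan2(v[0,1],v[0,0]))%180)
inc((.45,.40,.2,120),(.58,.1,.2,90),(.543,-.246,.15,75.5))
E
```

```text
0.77 ((542.2869873046875, -241.8564453125), (179.67636108398438, 76.8652114868164), 77.01805877685547) [ 0.54240572 -0.24240148]
76.5484957055448
t 0.8 pos [0.161  0.578  0.2186] head 164.43 F [-0.2 -0.3  0.3] open 0.0927 s,l [0.4899 0.5441]
[-326.1  -93.9   18.6] 44.4
[-531.9 -348.    18.6] 74.4
[-589.1 -691.2   68.6] 88.9
```

Call:
play_rows(
  increments="-50 -14 3 6 -1;-100 -28 6 12 -1;-150 -42 9 18 -1;-200 -57 12 24 -1;-250 -71 15 32 -1;-290 -85 18 40 -1;-326 -105 18 46 -1;-360 -140 18 50 -1;-395 -180 18 55 -1;-430 -220 18 60 -1;-460 -260 18 65 -1;-490 -300 18 70 -1;-520 -340 18 74 -1;-535 -385 18 77 -1;-545 -430 18 80 -1;-555 -480 18 82 -1;-565 -530 18 85 -1;-575 -580 20 88 -1;-580 -630 30 88 -1;-589 -690 60 88 -1",
)

```text
t: 2.8
tool_pos: [0.5464, -0.2284, 0.1702]
orientation: [2.465, 1.94, 0.003]
force: [1.2, -0.3, 0.9]
opening: 0.0926
gripper_force: 0.0
```

```bash
python3 - <<'E'
from h import *
inc((.543,-.245,.10,76.5),(.543,-.245,.013,76.5))
E
```

```text
t 2.8 pos [ 0.5464 -0.2284  0.1702] head 76.39 F [ 1.2 -0.3  0.9] open 0.0926 s,l [-0.179  -0.0486]
[-16.9   0.3  70.2] -0.1
[-1.680e+01 -1.000e-01  1.572e+02] -0.1
```

Call:
play_rows(
  increments="0 0 0 0 -1;0 0 0 0 -1",
)

```text
t: 3.0
tool_pos: [0.5448, -0.2261, 0.1671]
orientation: [-2.47, -1.939, 0.001]
force: [-0.6, -0.3, 0.1]
opening: 0.093
gripper_force: 0.0
```

```bash
python3 - <<'E'
from h import *
inc((.543,-.245,.10,76.5),(.543,-.245,.012,76.5))
cv2.imwrite("pics/side1.png",robot.read_camera("side")[120:360,240:560])
E
```

```text
t 3.0 pos [ 0.5448 -0.2261  0.1671] head 76.28 F [-0.6 -0.3  0.1] open 0.093 s,l [-0.1773 -0.0465]
[-18.8   2.8  67.1] -0.2
[-18.9   2.9 155.1] -0.2
```

View pics/side1.png

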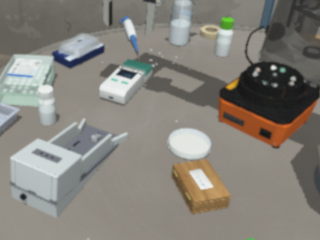

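The crop shows the reader at (125,80), untouched, with only the fingertips showing at the top edge near (145,10). Descending to grasp.

Call:
play_rows(
  increments="-19 3 30 0 -1;-19 3 65 0 -1;-19 3 95 0 -1;-19 3 120 0 -1;-19 3 140 0 -1;-19 3 155 0 -1;-19 3 155 0 -1;-19 3 155 0 0.6;-19 3 155 0 0.6;-19 3 155 0 0.6;-19 3 155 0 0.6;-19 3 155 0 0.6;-19 3 155 0 0.6;-19 3 155 0 0.6",
  force=20,
)

```text
t: 4.45
tool_pos: [0.5449, -0.2449, 0.0143]
orientation: [2.467, 1.942, 0.001]
force: [-0.6, 1.2, 6.2]
opening: 0.0704
gripper_force: 20.0
```

```bash
python3 - <<'E'
from h import *
robot.read_camera("top")
for q in("reader_mid","reader_nose"): print(q,[np.round(d["centre"],4) for d in robot.landmark_of("top",q)[:1]])
d=dock(-.10);e=dock(-.025)
inc((*d,.03,74),(*e,.03,74),(*e,.022,74))
E
```

```text
reader_mid []
reader_nose [array([ 0.5677, -0.1574,  0.0204])]
t 4.6 pos [ 0.5449 -0.245   0.0143] head 76.42 F [-1.4  1.1  6.9] open 0.0699 s,l [-0.1954 -0.0517]
[ 97.5 -47.6 -15.8] 2.4
[172.4 -44.5 -15.8] 2.4
[172.4 -44.5  -7.8] 2.4
```

Call:
play_rows(
  increments="0 0 -8 0 0.6;0 0 -18 0 0.6;0 0 -18 0 0.6;25 -12 -18 1 0.6;50 -25 -18 2 0.6;75 -38 -18 2.4 0.6;97 -47 -18 2.4 0.6;97 -47 -18 2.4 0.6;97 -47 -18 2.4 0.6",
)

```text
t: 5.5
tool_pos: [0.5213, -0.139, 0.0311]
orientation: [2.507, 1.892, 0.0]
force: [-0.7, -0.3, -2.9]
opening: 0.0699
gripper_force: 20.0
```

```bash
python3 - <<'E'
from h import *
for c in("top","side"):
  im=robot.read_camera(c)
  for q in("reader_nose","dock","dock_pocket"): print(c,q,[(np.round(d["centre"],4),np.round([U@(d["centre"][:2]-O),N@(d["centre"][:2]-O)],4)) for d in robot.landmark_of(c,q)[:1]])
  cr=im[170:310,200:440] if c=="top" else im[120:360,220:440]
  cv2.imwrite(f"pics/{c}2.png",cv2.resize(cr,None,fx=3 if c=="top" else 2.5,fy=3 if c=="top" else 2.5,interpolation=cv2.INTER_CUBIC))
inc((*dock(-.025),.03,74))
E
```

```text
top reader_nose [(array([ 0.5472, -0.0515,  0.0373]), array([-0.0088, -0.0006]))]
top dock [(array([ 5.507e-01, -4.190e-02, -2.000e-04]), array([ 0.0014, -0.0014]))]
top dock_pocket [(array([0.5974, 0.1302, 0.0488]), array([0.1797, 0.0012]))]
side reader_nose [(array([ 0.5439, -0.0521,  0.0386]), array([-0.0102,  0.0024]))]
side dock [(array([ 0.5507, -0.0436, -0.0013]), array([-0.0002, -0.0018]))]
side dock_pocket [(array([0.5975, 0.1326, 0.053 ]), array([0.1821, 0.0018]))]
t 5.9 pos [ 0.5212 -0.1397  0.0309] head 73.98 F [-0.1 -0.1 -2.7] open 0.0694 s,l [-0.1007  0.    ]
[75.7 -0.   0.9] -0.0
```

View pics/top2.png

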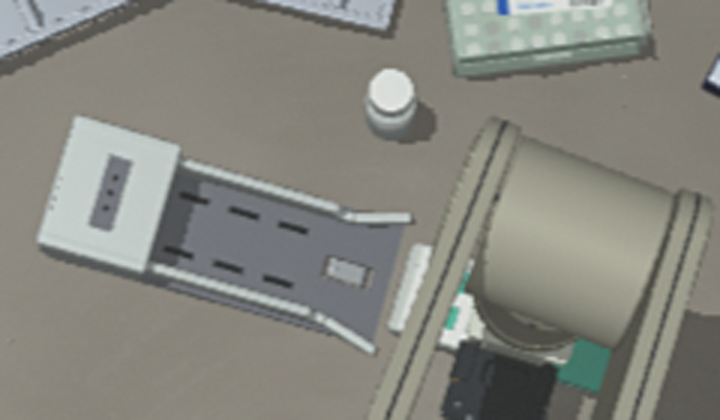

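View pics/side2.png

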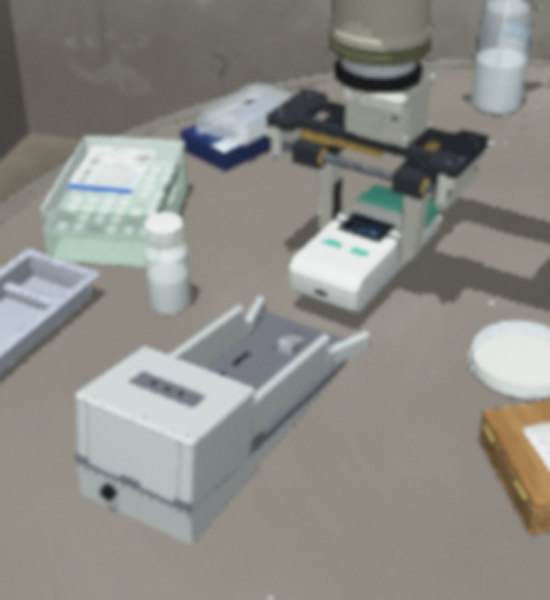

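```bash
python3 - <<'E'
from h import *
a=[plane("top",p,z)[0] for p,z in(((313.3,239),.0424),((304,275),.0424),((261.7,225),.0625),((251.7,259.3),.0625))]
for p in a: print(p.round(4),np.round([U@(p[:2]-O),N@(p[:2]-O)],4))
E
```

```text
[ 0.6042 -0.0056  0.0424] [ 0.051  -0.0428]
[0.5205 0.0137 0.0424] [0.0465 0.043 ]
[0.6307 0.1121 0.0625] [ 0.1715 -0.0358]
[0.5514 0.1317 0.0625] [0.1685 0.0458]
```

Call:
play_rows(
  increments="10 0.5 0 -0.5 0.6;22 1 0 -1 0.6;34 1.5 0 -1 0.6;44 1.5 0 -1 0.6;52 1.5 0 -1 0.6;60 1.5 0 -1 0.6;66 1.5 0 -1 0.6;71 1.5 0 -1 0.6;76 1.5 0 -1 0.6;76 1.5 0 -1 0.6;76 1.5 0 -1 0.6",
)

```text
t: 7.0
tool_pos: [0.5435, -0.0666, 0.031]
orientation: [2.492, 1.913, -0.0]
force: [0.7, 0.8, -2.5]
opening: 0.0698
gripper_force: 20.0
```

```bash
sed -i 's/^O=.*/O=np.array([0.55,-0.0432]);A=np.radians(75.0)/' h.py; python3 - <<'E'
from h import *
inc()
im=robot.read_camera("top")
print([(np.round(d["centre"],4),np.round([U@(d["centre"][:2]-O),N@(d["centre"][:2]-O)],4)) for d in robot.landmark_of("top","reader_nose")[:1]])
cv2.imwrite("pics/top3.png",cv2.resize(im[190:310,220:380],None,fx=4.5,fy=4.5,interpolation=cv2.INTER_CUBIC))
E
```

```text
t 7.0 pos [ 0.5435 -0.0666  0.031 ] head 75.03 F [ 0.7  0.8 -2.5] open 0.0698 s,l [-0.0243  0.0002]
[(array([0.5681, 0.0234, 0.037 ]), array([ 0.069 , -0.0002]))]
```

View pics/top3.png

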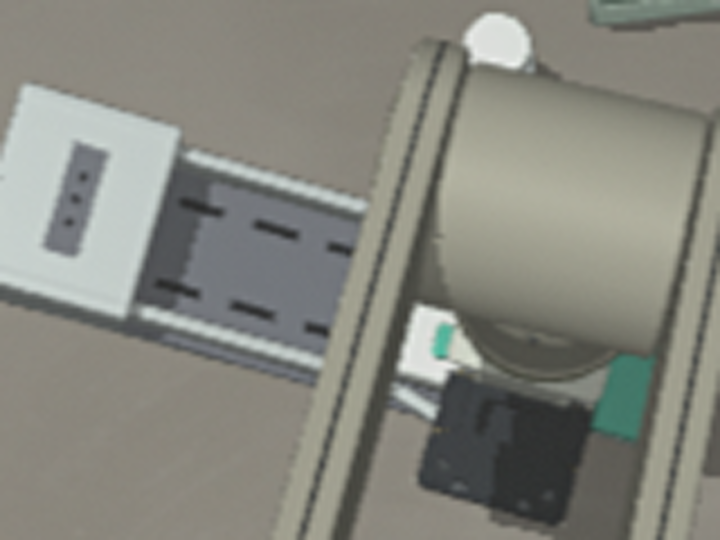

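Call:
play_rows(
  increments="0 0 2 0 0.6;0 0 4 0 0.6;0 0 6 0 0.6;0 0 8 0 0.6;0 0 10 0 0.6;0 0 12 0 0.6;0 0 13 0 0.6;0 0 13 0 0.6",
  force=7,
)

```text
t: 7.9
tool_pos: [0.5439, -0.0666, 0.0189]
orientation: [2.492, 1.913, 0.0]
force: [-4.0, -0.4, 5.8]
opening: 0.0699
gripper_force: 7.0
```

Call:
play_rows(
  increments="0 0 0 0 -1;0 0 0 0 -1;0 0 0 0 -1;0 0 0 0 -1;0 0 -15 0 -1;0 0 -40 0 -1;0 0 -65 0 -1;-40 0 -75 0 -1;-80 0 -75 0 -1;-120 0 -75 0 0;-135 0 -75 0 0.35;-135 0 -75 0 0.35;-135 0 -75 0 0.35",
)

```text
t: 9.2
tool_pos: [0.5089, -0.1965, 0.0934]
orientation: [-2.493, -1.912, -0.001]
force: [0.2, -0.2, -0.2]
opening: 0.0657
gripper_force: 0.0
```

```bash
python3 - <<'E'
from h import *
for c in("top","side"):
  im=robot.read_camera(c)
  for q in("reader_nose","reader_mid"): print(c,q,[(np.round(d["centre"],4),np.round([U@(d["centre"][:2]-O),N@(d["centre"][:2]-O)],4)) for d in robot.landmark_of(c,q)[:1]])
  if c=="top": cv2.imwrite("pics/top4.png",cv2.resize(im[190:310,220:420],None,fx=3.8,fy=3.8,interpolation=cv2.INTER_CUBIC))
inc((*dock(-.15),.03,75),(*dock(-.124),.03,75))
E
```

```text
top reader_nose [(array([0.5689, 0.0211, 0.0309]), array([ 0.067 , -0.0016]))]
top reader_mid [(array([ 0.5417, -0.0666,  0.0243]), array([-0.0248,  0.002 ]))]
side reader_nose [(array([0.566 , 0.0211, 0.0296]), array([0.0663, 0.0012]))]
side reader_mid [(array([ 0.5406, -0.0669,  0.0293]), array([-0.0253,  0.0029]))]
t 9.5 pos [ 0.5089 -0.196   0.0929] head 75.11 F [-0.1 -0.7 -0.3] open 0.0415 s,l [-0.1582  0.0002]
[ 8.2  0.2 62.9] 0.1
[34.2  0.2 62.9] 0.1
```

View pics/top4.png

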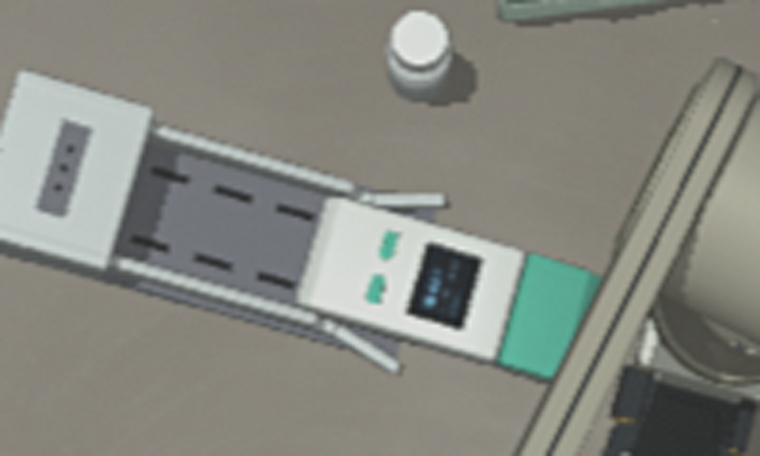

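Reader sits square with its nose between the walls (px ~ (318,250) in the crop), and its tail is clear. Now I lower the half-closed fingers behind it and push.

Call:
play_rows(
  increments="0 0 25 0 0.35;0 0 50 0 0.35;0 0 63 0 0.35;10 0 63 0 0.35;20 0 63 0 0.35;28 0 63 0 0.35;33 0 63 0 0.35;37 0 63 0 0.35;41 0 63 0 0.35;45 0 63 0 0.35;50 0 63 0 0.35;56 0 63 0 0.35;62 0 63 0 0.35;68 0 63 0 0.35;74 0 63 0 0.35;80 0 63 0 0.35;86 0 63 0 0.35;92 0 63 0 0.35;98 0 63 0 0.35;98 0 63 0 0.35",
)

```text
t: 11.5
tool_pos: [0.5343, -0.1013, 0.03]
orientation: [-2.491, -1.914, -0.001]
force: [-0.2, -1.0, 2.1]
opening: 0.0305
gripper_force: 0.7
```

```bash
python3 - <<'E'
from h import *
for c in("top","side"):
  im=robot.read_camera(c)
  for q in("reader_nose","reader_mid"): print(c,q,[(np.round(d["centre"],4),np.round([U@(d["centre"][:2]-O),N@(d["centre"][:2]-O)],4)) for d in robot.landmark_of(c,q)[:1]])
inc((*dock(.02),.03,75),(*dock(.0371),.03,75))
E
```

```text
top reader_nose [(array([0.5818, 0.0725, 0.0393]), array([ 0.12  , -0.0008]))]
top reader_mid [(array([ 0.5552, -0.0162,  0.0316]), array([0.0274, 0.002 ]))]
side reader_nose [(array([0.5824, 0.0713, 0.0389]), array([ 0.119 , -0.0017]))]
side reader_mid [(array([ 0.5585, -0.0154,  0.0313]), array([ 0.0291, -0.001 ]))]
t 11.8 pos [ 0.5336 -0.1021  0.0296] head 75.02 F [-0.3 -0.6 -0.3] open 0.0305 s,l [-0.0612  0.0006]
[81.2  0.6 -0.4] 0.0
[98.3  0.6 -0.4] 0.0
```

Call:
play_rows(
  increments="5 0 0 0 0.35;10 0 0 0 0.35;16 0 0 0 0.35;22 0 0 0 0.35;28 0 0 0 0.35;34 0 0 0 0.35;40 0 0 0 0.35;46 0 0 0 0.35;52 0 0 0 0.35;58 0 0 0 0.35;64 0 0 0 0.35;69 0 0 0 0.35;74 0 0 0 0.35;78 0 0 0 0.35;80 0 0 0 0.35;80 0 0 0 0.35",
)

```text
t: 13.4
tool_pos: [0.5575, -0.0262, 0.0332]
orientation: [2.488, 1.91, 0.004]
force: [-2.4, -6.3, 16.4]
opening: 0.0306
gripper_force: 7.8
```

```bash
python3 - <<'E'
from h import *
for c in("top","side"):
  im=robot.read_camera(c)
  for q in("reader_mid",): print(c,q,[(np.round(d["centre"],4),np.round([U@(d["centre"][:2]-O),N@(d["centre"][:2]-O)],4)) for d in robot.landmark_of(c,q)[:1]])
  if c=="side": cv2.imwrite("pics/side5.png",cv2.resize(im[200:350,230:430],None,fx=3.8,fy=3.8,interpolation=cv2.INTER_CUBIC))
inc((*dock(.0371),.03,75))
E
```

```text
top reader_mid [(array([0.5781, 0.0583, 0.0401]), array([ 0.1053, -0.0009]))]
side reader_mid [(array([0.5815, 0.0647, 0.0423]), array([ 0.1124, -0.0025]))]
t 13.6 pos [ 0.5575 -0.0262  0.0332] head 75.02 F [-2.1 -7.2 16.1] open 0.0302 s,l [ 0.0183 -0.0028]
[18.8 -2.8  3.2] 0.0
```

View pics/side5.png

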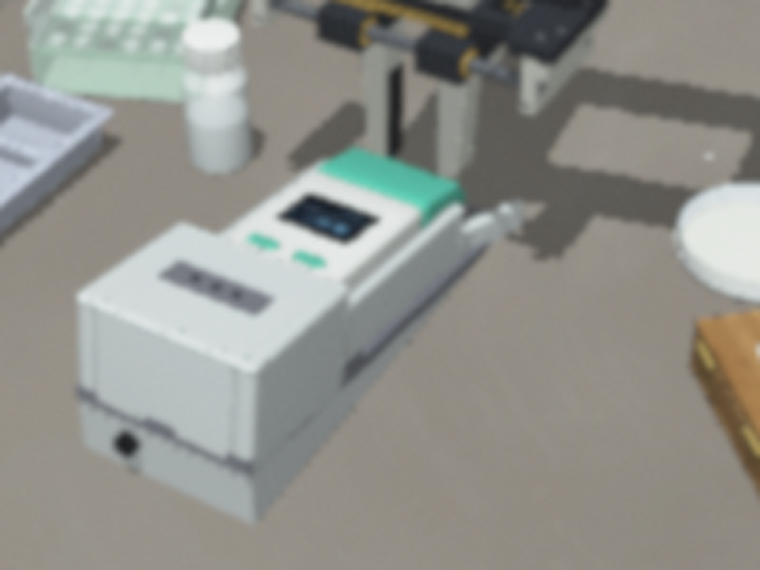

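The reader is under the pocket roof and straight. The tool is being lifted by friction on the rising tail (16 N vertical), so I'll follow the slope from here.

Call:
play_rows(
  increments="0 0 -1.5 0 0.35;0 0 -3 0 0.35;2 0 -3.3 0 0.35;4 0 -3.6 0 0.35;6 0 -3.9 0 0.35;8 0 -4.2 0 0.35;10 0 -4.5 0 0.35;10 0 -4.5 0 0.35;10 0 -4.5 0 0.35",
)

```text
t: 14.5
tool_pos: [0.5579, -0.0154, 0.0352]
orientation: [2.491, 1.913, 0.001]
force: [-1.3, -3.4, 8.5]
opening: 0.0304
gripper_force: 3.7
```

```bash
python3 - <<'E'
from h import *
im=robot.read_camera("top")
for q in("reader_mid",): print(q,[(np.round(d["centre"],4),np.round([U@(d["centre"][:2]-O),N@(d["centre"][:2]-O)],4)) for d in robot.landmark_of("top",q)[:1]])
inc((*dock(.0371),.035,75))
E
```

```text
reader_mid [(array([0.5776, 0.0711, 0.0384]), array([0.1175, 0.0029]))]
t 14.6 pos [ 0.5579 -0.0154  0.0352] head 75.03 F [-0.3 -3.9  7.6] open 0.0306 s,l [ 0.0289 -0.0004]
[ 8.2 -0.4  0.2] 0.0
```

Call:
play_rows(
  increments="1.5 0 -0.3 0 0.35;3 0 -0.6 0 0.35;4.5 0 -0.9 0 0.35;5 0 -1 0 0.35;5 0 -1 0 0.35",
)

```text
t: 15.1
tool_pos: [0.559, -0.0106, 0.036]
orientation: [2.491, 1.913, 0.0]
force: [-1.2, -4.0, 6.8]
opening: 0.0305
gripper_force: 3.6
```

Call:
play_rows(
  increments="1 0 -0.2 0 0.35;2 0 -0.3 0 0.35;3 0 -0.5 0 0.35;3 0 -0.5 0 0.35;3 0 -0.5 0 0.35",
)

```text
t: 15.6
tool_pos: [0.5598, -0.0077, 0.0365]
orientation: [2.491, 1.913, 0.0]
force: [-0.4, -3.3, 7.8]
opening: 0.0301
gripper_force: 3.5
```

Call:
play_rows(
  increments="1 0 -0.2 0 0.35;2 0 -0.3 0 0.35;3 0 -0.5 0 0.35;3 0 -0.5 0 0.35;3 0 -0.5 0 0.35",
)

```text
t: 16.1
tool_pos: [0.5602, -0.0058, 0.0368]
orientation: [2.491, 1.912, -0.002]
force: [-2.6, -9.6, 5.5]
opening: 0.0302
gripper_force: 5.3
```

```bash
python3 - <<'E'
from h import *
for c in("top","side"):
  im=robot.read_camera(c)
  for q in("reader_mid",): print(c,q,[(np.round(d["centre"],4),np.round([U@(d["centre"][:2]-O),N@(d["centre"][:2]-O)],4)) for d in robot.landmark_of(c,q)[:1]])
  if c=="top": cv2.imwrite("pics/top6.png",cv2.resize(im[190:310,200:360],None,fx=4.8,fy=4.8,interpolation=cv2.INTER_CUBIC))
inc()
E
```

```text
top reader_mid [(array([0.584 , 0.0787, 0.0435]), array([ 0.1265, -0.0013]))]
side reader_mid [(array([0.5869, 0.0825, 0.0438]), array([ 0.131 , -0.0031]))]
t 16.3 pos [ 0.5603 -0.0058  0.0368] head 75.02 F [-1.2 -8.8  6.6] open 0.0304 s,l [ 0.0388 -0.0002]
```

View pics/top6.png

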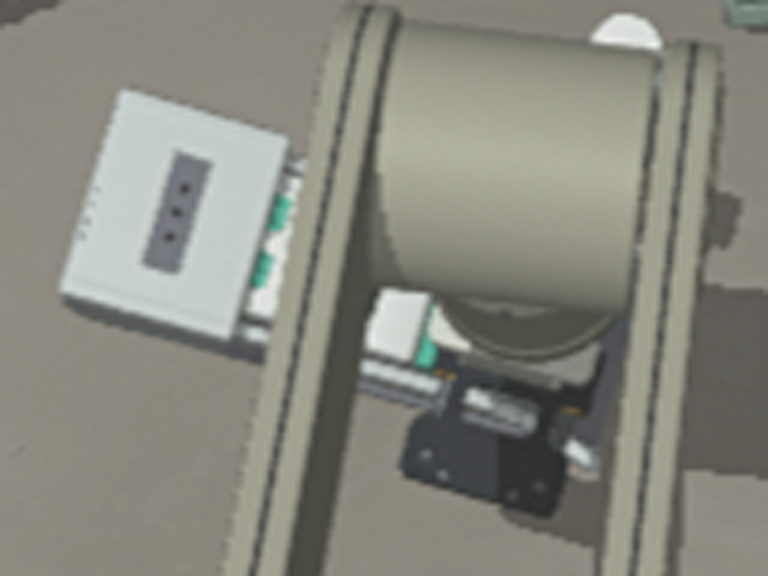

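Contacts reached (axial force jumped from 3 to 9 N); the last few millimetres go in small steps.

Call:
play_rows(
  increments="0.5 0 0 0 0.35;1 0 -0.2 0 0.35;1.5 0 -0.3 0 0.35;2 0 -0.3 0 0.35;2 0 -0.3 0 0.35",
)

```text
t: 16.8
tool_pos: [0.5606, -0.0046, 0.0371]
orientation: [2.49, 1.911, -0.003]
force: [-1.9, -12.0, 5.5]
opening: 0.0301
gripper_force: 6.5
```

Call:
play_rows(
  increments="0.5 0 0 0 0.35;1 0 -0.2 0 0.35;1.5 0 -0.3 0 0.35;1.5 0 -0.3 0 0.35;1.5 0 -0.3 0 0.35",
)

```text
t: 17.3
tool_pos: [0.5609, -0.0036, 0.0372]
orientation: [2.49, 1.911, -0.004]
force: [-1.9, -13.4, 5.8]
opening: 0.0306
gripper_force: 7.0
```

Call:
play_rows(
  increments="0.5 0 0 0 0.35;1 0 -0.2 0 0.35;1.5 0 -0.3 0 0.35;2 0 -0.3 0 0.35;2 0 -0.3 0 0.35",
)

```text
t: 17.8
tool_pos: [0.5612, -0.0022, 0.0374]
orientation: [2.49, 1.911, -0.005]
force: [-3.0, -16.1, 5.2]
opening: 0.0303
gripper_force: 8.1
```

Call:
play_rows(
  increments="0.3 0 0 0 0.35;0.6 0 -0.1 0 0.35;0.8 0 -0.1 0 0.35;0.8 0 -0.1 0 0.35",
)

```text
t: 18.2
tool_pos: [0.5614, -0.0018, 0.0375]
orientation: [2.49, 1.91, -0.006]
force: [-2.7, -17.3, 5.5]
opening: 0.0302
gripper_force: 8.6
```

Call:
play_rows(
  increments="0.4 0 0 0 0.35;0.8 0 -0.1 0 0.35;1 0 -0.1 0 0.35;1 0 -0.1 0 0.35",
)

```text
t: 18.6
tool_pos: [0.5615, -0.0011, 0.0376]
orientation: [2.49, 1.91, -0.007]
force: [-3.6, -18.7, 5.8]
opening: 0.0303
gripper_force: 9.2
```

Call:
play_rows(
  increments="0.4 0 0 0 0.35;0.8 0 -0.1 0 0.35;0.8 0 -0.1 0 0.35",
)

```text
t: 18.9
tool_pos: [0.5618, -0.0005, 0.0377]
orientation: [2.489, 1.91, -0.007]
force: [-4.0, -19.1, 6.1]
opening: 0.0302
gripper_force: 9.6
```

Call:
play_rows(
  increments="-1 0 0 0 0.35;-2 0 0 0 0.35;-3 0 0 0 0.35;-4 0 0 0 0.35;-5 0 0 0 0.35;-5 0 0 0 0.35",
)

```text
t: 19.5
tool_pos: [0.5607, -0.0031, 0.0375]
orientation: [2.491, 1.912, -0.003]
force: [-1.1, -8.8, 2.4]
opening: 0.03
gripper_force: 4.6
```

Call:
play_rows(
  increments="-0.7 0 0 0 0.35;-1.4 0 0 0 0.35;-2 0 0 0 0.35;-2 0 0 0 0.35",
)

```text
t: 19.9
tool_pos: [0.5605, -0.0036, 0.0376]
orientation: [2.492, 1.913, 0.0]
force: [1.6, -3.7, 0.8]
opening: 0.0301
gripper_force: 1.6
```

Call:
play_rows(
  increments="-3 0 0 0 0.35;-8 0 0 0 0.35;-25 0 0 0 0.35;-45 0 -10 0 0.35;-70 0 -50 0 0.35;-110 0 -90 0 0.35;-150 0 -110 0 0.35;-180 0 -110 0 0.35;-180 0 -110 0 0.35;-180 0 -110 0 0.35",
)

```text
t: 20.9
tool_pos: [0.5133, -0.1776, 0.1471]
orientation: [-2.493, -1.91, -0.0]
force: [-0.1, -0.6, -0.8]
opening: 0.03
gripper_force: 0.0
```

```bash
python3 - <<'E'
from h import *
for c in("top","side"):
  im=robot.read_camera(c)
  for q in("reader_mid","reader_nose","dock_home"): print(c,q,[(np.round(d["centre"],4),np.round([U@(d["centre"][:2]-O),N@(d["centre"][:2]-O)],4)) for d in robot.landmark_of(c,q)[:1]])
  if c=="top": cv2.imwrite("pics/top7.png",cv2.resize(im[200:300,200:350],None,fx=5,fy=5,interpolation=cv2.INTER_CUBIC))
inc()
E
```

```text
top reader_mid [(array([0.5789, 0.0831, 0.0425]), array([0.1295, 0.0048]))]
top reader_nose []
top dock_home []
side reader_mid [(array([0.5867, 0.0859, 0.0451]), array([ 0.1342, -0.002 ]))]
side reader_nose []
side dock_home [(array([0.5836, 0.0841, 0.0415]), array([0.1317, 0.0005]))]
t 21.3 pos [ 0.514  -0.1767  0.1474] head 75.1 F [ 0.5  0.6 -0.5] open 0.0302 s,l [-0.1383  0.0003]
```

View pics/top7.png

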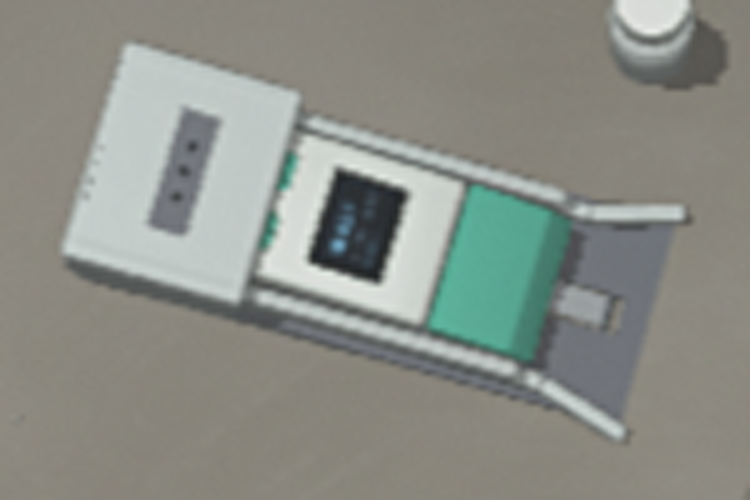

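The reader is square in the dock, its tail (px ~(555,300)) right at the exposed catch. It held when the push force came off, so it is latched. Handing in.

```bash
python3 -c "
from plant import robot
print(robot.close_job())"
```

```text
the job is handed in; nothing more can be done
None
```

The reader is on charge: pushed gently up the dock and apparently latched against the contacts, as it stayed put when I withdrew the arm; the bottle was left alone and the job is handed in (no verdict was returned).

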